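# Find the tired spring pad and hold its tag down

## Robot

A 6-joint arm with a two-finger parallel gripper is mounted at the origin on the work surface. World frame = base frame: x ahead of the robot, y to its left, z up, the work surface at z = 0. Lengths are in m, angles in degrees, forces in N, time in s.
With the tool pointing down it reaches from about 0.4 to 0.825 m from the base axis. Payload 7 kg.
Tool frame: the origin (TCP) lies at the very end of the fingers, on their centre line; the grasp point (between the pads) lies 19 mm behind it; z points along the fingers, y is the line along which they close (so a half turn about z gives the same grasp; the last joint's range is limited). The gripper opens to 88 mm and grips with 3 to 60 N. Pads are 19 mm wide; open, the fingers measure 130 mm over their backs; the gripper's body (78 mm by 193 mm) begins 47 mm behind the grasp point.
Start: joints at [-60.441, 20.546, 0.682, 0, -70.136, -16.507], TCP at [0.152, -0.658, 0.227] pointing down, gripper open.
Joint ranges: [-176.03, 176.03], [-82.01, 121.73], [-58.28, 71.71], [-173.87, 95.51], [-174.79, -0.11], [-173.66, 173.66]. Speed limits (degrees/s): [136.94, 136.94, 172.46, 180, 180, 180].

## Interface

Orientations are given as [roll, pitch, yaw] about the fixed x, y, z axes, in that order (R = Rz(yaw) Ry(pitch) Rx(roll)).
In Python, from plant import get_state, imaging, r, finder gives the robot as it stands.
- The arm moves only by the shell command python3 -m handwheel 'ROWS' [FORCE]. ROWS is JSON, a list of rows, each a list of 5 numbers: the closure, from 0 (fully open) to 1 (shut), then the shift along the world's x, y, z in cm, then the turn about the world's z in degrees. A call has 1 to 8 rows; each row is the pose to reach, as a shift and turn from the pose commanded when the call began; what a row does not reach only later rows make up. A row lasts 1/8 s, in which the tool goes at most 62.5 mm and 10.7 degrees, less where a joint would pass 70% of its speed; a pose out of reach is approached as far as the arm can. A call with a gripper value outside its range is refused whole. The fingers move at their own pace and stop on an object; FORCE is the grip in N (left out, the last holds). Time passes only in rows, so rows that repeat a pose let the fingers close. It gives the time, the measured TCP pose, the force, the opening and the grip force at its end, in the units of the state.
- get_state(): the state, without advancing time (a new reading comes with each control period).
- imaging.capture(name): name is "scene" or "top"; returns (picture, depth): 420x560x3 uint8, red, green, blue; 420x560 float32, m along the optical axis (not along the pixel's ray), 0 where there is no reading.
- imaging.get_calibration(name): a dict with "fx", "fy", "cx", "cy" (pixels), "rvec" (rotation vector, rad) and "tvec" (3), from world to camera coordinates, as OpenCV has them. Camera axes: x right, y down, z forward; pixel columns grow to the right and rows downward; lengths in m; the calibration is good to about 2 mm. A picture is of the moment at which its call begins. get_calibration takes no time and is no camera call.
- r.close_job(): hands the job in; it is judged then, once.
Trained networks look in the newest picture that a camera, given by its name, has taken for a name from the list of things; names that differ only in an ending like _2 or _b are one class to them, and where a whole thing is asked for, a point or a joint stands for the part that bears it (a point fixed in the world has none). Each returns a list of dicts, best first, with "p" (0 to 1); they miss things now and then, are a little off and sometimes report something else, mostly with a low value. They report only what shows in the picture. A call takes as long as a camera call.
- finder.cut_out(camera, query): "region" (420x560 bool, what is visible of it) and "pixel" ([column, row] in pixels, amid what is visible of it).
The state is a dict: "time_s": time; "joints": joint angles; "qd": joint speeds; "joint_torque": joint torques, N m; "tcp_pos": TCP position; "eef_rot": TCP orientation; "contact_force": force on the tool from outside, world axes, zero at the start; "moment": the same for the moment, N m; "gripper_width": finger opening in m; "gripper_force": force on a finger pad.
Only numpy, scipy, OpenCV 4.12 (cv2) and the standard library are available. Lean on these libraries where they do the work, as an engineer would, in place of code of your own. Each camera call takes 0.05 s, during which the arm holds its last target. There are 200 camera calls.

## Task

One of the three spring-mounted graphite pads on the glass-bead bench has a tired spring. With the fingertips press each pad about a centimetre down for a moment and let it up again, from the robot's left to its right; then push the marker tag of the softest pad all the way down, leaving the other two tags up, and finish while still holding it down, with that pad sunk about a centimetre under the light push but not hard against its stop. Only press: pick nothing up and leave everything else where it stands.

Things in the scene. Friction and masses are not known exactly. Their poses are not given: they have to be found in the camera images.
- mount_a: one of three like spring mounts screwed to the bench side by side, about 270 mm apart, in any order (the letter tells nothing), turned up to 0.5 rad: aluminium base 150 x 70 x 10 mm with a black graphite pad on a coil spring and, carried by the pad on an arm in the mount's own -x, a brass marker tag. Origin on the bench under the pad centre, z up
- pad_a_top (a point): centre of the flat top of the graphite pad of mount_a, 62 mm above the bench when up; the pad is 60 mm (mount's x) x 56 mm x 20 mm thick; moves down with the pad
- pad_a (a joint): how far the pad of mount_a (with its tag) is pressed down, m: 0 up, 0.015 at its stop. It springs back by itself. 10 mm down takes 9 to 12 N on the firm pads and 2.6 N on the soft one, which reaches its stop at 3.5 N; the firm ones do not move at all below 3.5 N
- tag_a_top (a point): centre of the top of the marker tag of mount_a, 80 mm from the pad's centre in the mount's -x: a flat brass lip 18 mm (x) x 28 mm x 6 mm on a blade sliding in a guide on the pad's arm. Its top is 24 mm above the pad's top at joint value 0, 6 mm above it when fully down; it rides down with the pad
- tag_a (a joint): how far the tag of mount_a is pushed down relative to its pad, m: 0 to 0.004 at the start (up), 0.018 at its stop (fully down). It slides at about 2.2 N and stays where it is left; under that push the soft pad first sinks about 7 mm, a firm pad stays up
- mount_b: one of three like spring mounts screwed to the bench side by side, about 270 mm apart, in any order (the letter tells nothing), turned up to 0.5 rad: aluminium base 150 x 70 x 10 mm with a black graphite pad on a coil spring and, carried by the pad on an arm in the mount's own -x, a brass marker tag. Origin on the bench under the pad centre, z up
- pad_b_top (a point): centre of the flat top of the graphite pad of mount_b, 62 mm above the bench when up; the pad is 60 mm (mount's x) x 56 mm x 20 mm thick; moves down with the pad
- pad_b (a joint): how far the pad of mount_b (with its tag) is pressed down, m: 0 up, 0.015 at its stop. It springs back by itself. 10 mm down takes 9 to 12 N on the firm pads and 2.6 N on the soft one, which reaches its stop at 3.5 N; the firm ones do not move at all below 3.5 N
- tag_b_top (a point): centre of the top of the marker tag of mount_b, 80 mm from the pad's centre in the mount's -x: a flat brass lip 18 mm (x) x 28 mm x 6 mm on a blade sliding in a guide on the pad's arm. Its top is 24 mm above the pad's top at joint value 0, 6 mm above it when fully down; it rides down with the pad
- tag_b (a joint): how far the tag of mount_b is pushed down relative to its pad, m: 0 to 0.004 at the start (up), 0.018 at its stop (fully down). It slides at about 2.2 N and stays where it is left; under that push the soft pad first sinks about 7 mm, a firm pad stays up
- mount_c: one of three like spring mounts screwed to the bench side by side, about 270 mm apart, in any order (the letter tells nothing), turned up to 0.5 rad: aluminium base 150 x 70 x 10 mm with a black graphite pad on a coil spring and, carried by the pad on an arm in the mount's own -x, a brass marker tag. Origin on the bench under the pad centre, z up
- pad_c_top (a point): centre of the flat top of the graphite pad of mount_c, 62 mm above the bench when up; the pad is 60 mm (mount's x) x 56 mm x 20 mm thick; moves down with the pad
- pad_c (a joint): how far the pad of mount_c (with its tag) is pressed down, m: 0 up, 0.015 at its stop. It springs back by itself. 10 mm down takes 9 to 12 N on the firm pads and 2.6 N on the soft one, which reaches its stop at 3.5 N; the firm ones do not move at all below 3.5 N
- tag_c_top (a point): centre of the top of the marker tag of mount_c, 80 mm from the pad's centre in the mount's -x: a flat brass lip 18 mm (x) x 28 mm x 6 mm on a blade sliding in a guide on the pad's arm. Its top is 24 mm above the pad's top at joint value 0, 6 mm above it when fully down; it rides down with the pad
- tag_c (a joint): how far the tag of mount_c is pushed down relative to its pad, m: 0 to 0.004 at the start (up), 0.018 at its stop (fully down). It slides at about 2.2 N and stays where it is left; under that push the soft pad first sinks about 7 mm, a firm pad stays up
- bead_jar: small glass jar with steel lid, 44 mm across, 50 mm tall, among the mounts; loose, not to be disturbed; origin at the middle of its underside
- copper_ring: copper ring, 48 mm across, 18 mm high, lying flat among the mounts; loose, not to be disturbed; origin at the middle of its underside
- bottle: grey plastic bottle with red cap, 60 mm across, 150 mm tall, beyond the mounts; loose, not to be disturbed; origin at the middle of its underside
- reamer: wood-handled hand tool 170 mm long lying along its x axis, to the left of the mounts; loose, not to be disturbed; origin at the middle of its length on the bench
- steel_cup: empty steel cup, 70 mm across, 60 mm tall, beyond the mounts; loose, not to be disturbed; origin at the middle of its underside
- rod_block: wooden block 60 x 100 x 30 mm holding four upright glass rods, 105 mm tall in all, beyond the mounts; loose, not to be disturbed; origin at the middle of its underside
- brass_weight: knobbed brass weight, 40 mm across, 46 mm tall, to the right of the mounts; loose, not to be disturbed; origin at the middle of its underside

How it is judged:
By the outcome, as a careful person would: the job done as asked, in the order asked, and still so for the second after the job is handed in, while the arm keeps its last pose, push and grip.
It also fails if it takes over 48 s, if anything falls off the work surface, if the arm or the gripper's body presses on something with over 40 N, if the wrist force passes 120 N, or if a joint passes its speed limit or range.

## Working session

There is one attempt and no reset: what is moved stays moved. The work goes in short steps, Python scripts to look and compute and a shell command to move; the robot and the scene stay as the last step left them, time stands still between calls to the robot, and variables do not carry over. Pictures are saved under pics/ and viewed, at most 10 in all, crops included, and the job is handed in when it is done.

```bash
mkdir -p pics; ls; cat > h.py <<'E'
import numpy as np,cv2
from plant import get_state, imaging, r, finder
def cloud(cam,d):
    c=imaging.get_calibration(cam);R,_=cv2.Rodrigues(np.array(c["rvec"],float));t=np.array(c["tvec"],float).ravel()
    v,u=np.mgrid[:d.shape[0],:d.shape[1]]
    P=np.dstack([(u-c["cx"])/c["fx"]*d,(v-c["cy"])/c["fy"]*d,d])
    W=(P-t)@R
    W[d==0]=np.nan
    return W
E
cat > m.py <<'E'
from h import *
s=get_state();print({k:np.round(v,3).tolist() for k,v in s.items()})
for cam in("top","scene"):
    im,d=imaging.capture(cam);cv2.imwrite(f"pics/{cam}0.png",im[:,:,::-1]);W=cloud(cam,d);np.save(cam+"W.npy",W)
    for q in("pad_a_top","tag_a_top","mount_a","bead_jar","copper_ring"):
        for o in finder.cut_out(cam,q):
            p=W[o["region"]];p=p[~np.isnan(p[:,0])]
            if len(p): print(cam,q,round(o["p"],2),np.round(o["pixel"]),len(p),"med",np.round(np.median(p,0),3),"z95",np.round(np.percentile(p[:,2],95),3))
E
python3 m.py
```

```text
pics
{'time_s': 0.0, 'joints': [-60.441, 20.591, 0.632, -0.02, -70.134, -16.506], 'qd': [-0.018, 0.024, -0.06, -0.038, 0.013, 0.048], 'joint_torque': [0.001, -58.273, 29.305, 6.997, 0.007, -0.0], 'tcp_pos': [0.152, -0.657, 0.226], 'eef_rot': [179.906, -0.009, -166.954], 'contact_force': [-0.031, 0.11, 1.065], 'moment': [-0.003, 0.008, -0.003], 'gripper_force': 0.0, 'gripper_width': 0.088}
top pad_a_top 0.86 [383. 220.] 632 med [ 0.616 -0.3    0.061] z95 0.084
top pad_a_top 0.62 [283. 171.] 439 med [0.762 0.006 0.015] z95 0.061
top mount_a 0.98 [275. 252.] 1108 med [0.508 0.012 0.049] z95 0.081
top mount_a 0.65 [381. 226.] 1175 med [ 0.601 -0.295  0.048] z95 0.08
top bead_jar 0.74 [322. 210.] 152 med [ 0.648 -0.13   0.049] z95 0.053
top copper_ring 0.55 [231. 218.] 75 med [0.602 0.14  0.017] z95 0.022
top copper_ring 0.43 [386. 241.] 71 med [ 0.554 -0.313  0.083] z95 0.087
top copper_ring 0.42 [270. 274.] 47 med [0.461 0.025 0.085] z95 0.088
scene pad_a_top 0.95 [184. 271.] 869 med [ 0.618 -0.303  0.063] z95 0.086
scene tag_a_top 0.47 [162. 258.] 111 med [ 0.554 -0.314  0.085] z95 0.088
scene mount_a 0.98 [258. 205.] 1053 med [0.533 0.003 0.049] z95 0.069
scene mount_a 0.86 [186. 277.] 1654 med [ 0.622 -0.307  0.048] z95 0.068
scene mount_a 0.6 [320. 170.] 1142 med [0.547 0.244 0.015] z95 0.066
scene bead_jar 0.84 [251. 252.] 276 med [ 0.658 -0.139  0.048] z95 0.054
scene bead_jar 0.32 [165. 257.] 79 med [ 0.555 -0.314  0.086] z95 0.088
scene copper_ring 0.69 [305. 194.] 133 med [0.601 0.139 0.018] z95 0.022
scene copper_ring 0.67 [248. 251.] 280 med [ 0.656 -0.138  0.049] z95 0.053
```

```bash
cat > m2.py <<'E'
from h import *
W=np.vstack([np.load(c+"W.npy").reshape(-1,3) for c in("top","scene")]);W=W[~np.isnan(W[:,0])]
for lo,hi,n in((.056,.068,"pad"),(.077,.092,"tag")):
    for cy in(.26,0,-.3):
        m=(W[:,2]>lo)&(W[:,2]<hi)&(abs(W[:,1]-cy)<.1)&(W[:,0]>.38)&(W[:,0]<.69)
        p=W[m]
        c=np.median(p,0)
        for _ in range(5):
            p=p[np.hypot(*(p[:,:2]-c[:2]).T)<(.045 if n=="pad" else .02)] if len(p) else p
            c=p.mean(0)
        b=cv2.minAreaRect(p[:,:2].astype(np.float32)*1000)
        print(n,cy,len(p),np.round(c,4),"z med",np.round(np.median(p[:,2]),4),"rect",np.round(b[0],1),np.round(b[1],1),round(b[2],1))
E
python3 m2.py; python3 -c "
import cv2
for c in('top','scene'):
    i=cv2.imread(f'pics/{c}0.png');cv2.imwrite(f'pics/{c}0b.png',cv2.resize(i,(784,588),interpolation=2))"
```

```text
pad 0.26 616 [0.5637 0.2615 0.062 ] z med 0.0622 rect [560.5 262.7] [64.6 61. ] 25.7
pad 0 687 [0.5381 0.003  0.0622] z med 0.0626 rect [532.7   4.8] [57.4 71.4] 74.4
pad -0.3 884 [ 0.6315 -0.2928  0.0625] z med 0.0629 rect [ 624.  -294.1] [74.4 57.3] 15.3
tag 0.26 104 [0.4905 0.2293 0.0838] z med 0.0844 rect [489.5 230.2] [19.2 30.6] 24.3
tag 0 111 [0.461  0.0241 0.0859] z med 0.0863 rect [460.   24.2] [28.7 20.3] 75.3
tag -0.3 144 [ 0.5539 -0.3136  0.0847] z med 0.0852 rect [ 553.2 -313.9] [18.8 28.6] 13.1
```

View pics/top0.png

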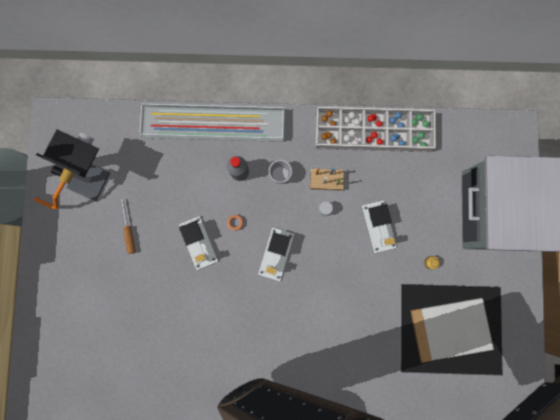

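View pics/scene0.png

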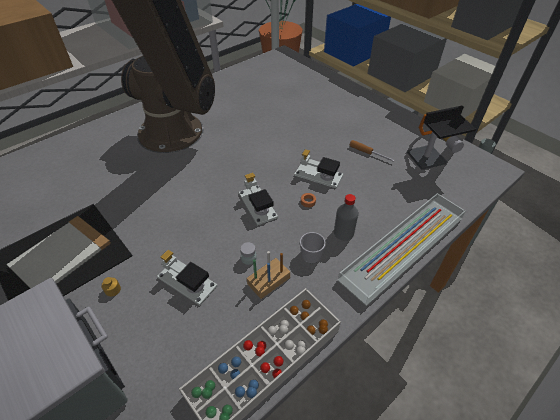

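The top view shows the three mounts: left at px (198,243), middle at (275,255) and right at (380,227). The tags are on the near side, and the measured pad-to-tag distances match 80 mm. The scene view shows all the tags up, with the jar at (248,253), the ring at (308,200) and nothing over the pads. The pads are at (0.563, 0.262), (0.538, 0.003) and (0.631, -0.293), with mount yaws of about 24°, -15° and 15°. I'll close the fingers and swing left.

```bash
python3 -m handwheel '[[1,4.2,4.5,0,1],[1,8.4,9,0,3],[1,12.6,13.5,0,5],[1,16.8,18,0,7],[1,21,22.5,0,9],[1,25.2,27,0,11],[1,29.4,31.5,0,11],[1,33.6,36,0,11]]' 20
python3 -m handwheel '[[1,0.8,6,0,0],[1,1.7,12,0,0],[1,2.6,18,0,0],[1,3.5,24,0,0],[1,4.4,30,0,0],[1,5.3,36,0,0],[1,6.2,42,-2,0],[1,7,48,-4,0]]'
```

```text
time_s: 1.6
tcp_pos: [0.4896, -0.2959, 0.227]
eef_rot: [-180.0, 0.0, -155.9]
contact_force: [1.3, -1.3, -0.0]
gripper_width: 0.0131
gripper_force: 0.0
time_s: 2.6
tcp_pos: [0.5583, 0.1822, 0.1875]
eef_rot: [180.0, 0.1, -155.9]
contact_force: [0.7, 0.0, -0.3]
gripper_width: 0.0004
gripper_force: 0.0
```

```bash
python3 -m handwheel '[[1,0.3,4,-3,0],[1,0.5,8,-6,0],[1,0.5,8,-9,0],[1,0.5,8,-11.5,0],[1,0.5,8,-11.5,0],[1,0.5,8,-11.5,0]]'; python3 -c "
from h import *;s=get_state();print(s['tcp_pos'],s['contact_force'])"
```

```text
time_s: 3.35
tcp_pos: [0.5637, 0.2603, 0.0735]
eef_rot: [180.0, 0.1, -155.9]
contact_force: [-0.3, -0.1, 1.7]
gripper_width: 0.0007
gripper_force: 0.0
[0.56373139 0.26027431 0.07347313] [-0.31113265 -0.08544428  1.73007067]
```

```bash
python3 -m handwheel '[[1,0,0,-0.7,0],[1,0,0,-1.2,0],[1,0,0,-1.6,0],[1,0,0,-2.0,0],[1,0,0,-2.1,0],[1,0,0,-2.1,0],[1,0,0,-2.1,0],[1,0,0,-2.1,0]]'
```

```text
time_s: 4.35
tcp_pos: [0.5634, 0.2601, 0.0517]
eef_rot: [180.0, 0.0, -155.9]
contact_force: [2.2, -0.4, 2.1]
gripper_width: 0.0001
gripper_force: 1.4
```

```bash
python3 -c "
from h import *
for c in('scene','top'):
  im,d=imaging.capture(c);W=cloud(c,d)
  s=get_state();print(s['tcp_pos'],s['contact_force'])
  m=(np.hypot(W[...,0]-.4905,W[...,1]-.2293)<.012)&(W[...,2]>.06)&(W[...,2]<.1);print('tag z',np.median(W[m][:,2]),m.sum())"
```

```text
[0.56339306 0.26015825 0.05164307] [2.06120561 0.90529121 2.51057963]
tag z 0.07565208274807843 21
[0.5633488  0.26011319 0.05158294] [1.40559682 0.52987055 2.49451464]
tag z 0.07260107473910321 49
```

```bash
python3 -m handwheel '[[1,0,0,2.0,0],[1,0,0,5.5,0],[1,-0.5,-5,5.5,-8],[1,-1,-11,5.5,-16],[1,-1.6,-17,5.5,-24],[1,-2.2,-22,5.5,-32],[1,-2.5,-25.7,4.5,-39],[1,-2.5,-25.7,2.2,-39]]'
python3 -m handwheel '[[1,0,0,0,0],[1,0,0,0,0],[1,0,0,0,0]]'
```

```text
time_s: 5.45
tcp_pos: [0.5372, 0.0007, 0.0734]
eef_rot: [180.0, -0.0, 164.8]
contact_force: [0.3, 1.1, -0.7]
gripper_width: 0.0004
gripper_force: 0.0
time_s: 5.82
tcp_pos: [0.5385, 0.0036, 0.0741]
eef_rot: [180.0, 0.0, 165.1]
contact_force: [0.2, 0.6, 0.0]
gripper_width: 0.0003
gripper_force: 0.0
```

```bash
python3 -m handwheel '[[1,0,0,-0.7,0],[1,0,0,-1.2,0],[1,0,0,-1.6,0],[1,0,0,-2.0,0],[1,0,0,-2.2,0],[1,0,0,-2.2,0],[1,0,0,-2.2,0],[1,0,0,-2.2,0]]'; python3 -c "
from h import *
for c in('scene','top'):
  im,d=imaging.capture(c);W=cloud(c,d)
  s=get_state();print(s['tcp_pos'],s['contact_force'])
  m=(np.hypot(W[...,0]-.461,W[...,1]-.0241)<.012)&(W[...,2]>.06)&(W[...,2]<.1);print('tag z',np.median(W[m][:,2]),m.sum())"
```

```text
time_s: 6.82
tcp_pos: [0.5381, 0.0032, 0.0519]
eef_rot: [180.0, 0.0, 165.1]
contact_force: [-4.3, 2.0, 8.9]
gripper_width: 0.0002
gripper_force: 4.6
[0.53813857 0.00327655 0.05190404] [-4.52542828  2.28601425  9.22456814]
tag z nan 0
[0.53810101 0.00322704 0.05189612] [-3.12024079  2.28203565  9.64271511]
tag z 0.07447816502516266 47
  return _methods._mean(a, axis=axis, dtype=dtype,
  ret = ret.dtype.type(ret / rcount)
```

The middle pad is firm, at about 9.3 N for 10 mm. Next is the right pad.

```bash
python3 -m handwheel '[[1,0,0,2.0,0],[1,0,0,5.5,0],[1,1.8,-5.9,6.5,7],[1,3.6,-11.8,6.5,14],[1,5.4,-17.7,6.5,22],[1,7.4,-23.6,6,30],[1,9.3,-29.6,4.5,30],[1,9.3,-29.6,2.2,30]]'
python3 -m handwheel '[[1,0,0,0,0],[1,0,0,0,0],[1,0,0,0,0]]'
```

```text
time_s: 7.92
tcp_pos: [0.6317, -0.2973, 0.0721]
eef_rot: [-180.0, 0.0, -165.2]
contact_force: [-0.5, 1.0, -1.8]
gripper_width: 0.0006
gripper_force: 0.0
time_s: 8.3
tcp_pos: [0.6319, -0.2923, 0.0749]
eef_rot: [-179.9, 0.1, -164.9]
contact_force: [-0.6, -0.1, -0.5]
gripper_width: 0.0004
gripper_force: 0.0
```

```bash
python3 -m handwheel '[[1,0,0,-0.7,0],[1,0,0,-1.2,0],[1,0,0,-1.6,0],[1,0,0,-2.0,0],[1,0,0,-2.2,0],[1,0,0,-2.3,0],[1,0,0,-2.3,0],[1,0,0,-2.3,0]]'; python3 -c "
from h import *
for c in('top',):
  im,d=imaging.capture(c);W=cloud(c,d)
  s=get_state();print(s['tcp_pos'],s['contact_force'])
  m=(np.hypot(W[...,0]-.5539,W[...,1]+.3136)<.012)&(W[...,2]>.06)&(W[...,2]<.1);print('tag z',np.median(W[m][:,2]),m.sum())"
```

```text
time_s: 9.3
tcp_pos: [0.6313, -0.2925, 0.052]
eef_rot: [-180.0, 0.0, -164.9]
contact_force: [-3.6, 4.7, 11.4]
gripper_width: 0.0008
gripper_force: 6.1
[ 0.63128883 -0.29253763  0.05200366] [-3.72698599  5.43566596 13.20729739]
tag z 0.0729818935638085 47
```

The right pad is firm too, at about 12 N, so the left pad is the soft one. I'll move to its tag.

```bash
python3 -m handwheel '[[1,0,0,2.0,0],[1,0,0,6.5,0],[1,-1.6,5.9,8,2],[1,-3.2,11.8,8,4],[1,-4.8,17.7,8,6],[1,-6.4,23.6,8,9],[1,-8,29.5,8,9],[1,-9.6,35.4,8,9]]'
python3 -m handwheel '[[1,-1.5,5.6,0,0],[1,-3,11.2,0,0],[1,-4.6,16.8,0,0],[1,-4.6,16.8,-2,0],[1,-4.6,16.8,-3,0],[1,-4.6,16.8,-3,0],[1,-4.6,16.8,-3,0]]'
python3 - <<'E'
from h import *
im,d=imaging.capture("scene");cv2.imwrite("pics/s1.png",cv2.resize(im[100:240,200:400,::-1],(800,560),interpolation=2))
print(get_state()['tcp_pos'],get_state()['contact_force'])
E
```

```text
time_s: 10.35
tcp_pos: [0.5343, 0.0628, 0.1304]
eef_rot: [-180.0, 0.0, -155.9]
contact_force: [1.4, 0.1, 0.3]
gripper_width: 0.0005
gripper_force: 0.0
time_s: 11.22
tcp_pos: [0.4896, 0.2284, 0.1008]
eef_rot: [-180.0, 0.0, -156.0]
contact_force: [0.0, -0.0, -1.0]
gripper_width: 0.0005
gripper_force: 0.0
[0.48967372 0.22852969 0.10095759] [-0.33139214 -0.45233937  1.04562074]
```

View pics/s1.png

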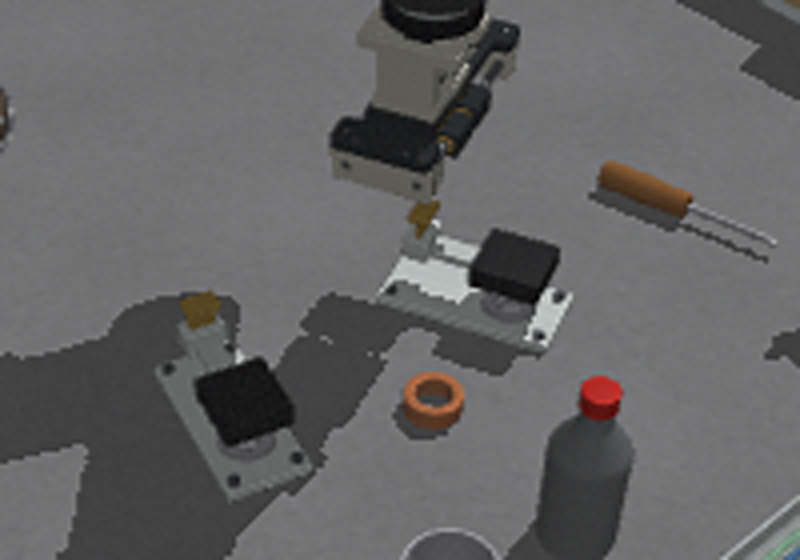

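The view shows the soft pad up at (515,262), its tag up at (425,215) and the tool just above it. I'll check where the TCP projects before pushing.

```bash
python3 - <<'E'
from h import *
s=get_state();T=np.array(s['tcp_pos'])
for cam in("scene","top"):
    c=imaging.get_calibration(cam);K=np.array([[c["fx"],0,c["cx"]],[0,c["fy"],c["cy"]],[0,0,1]])
    p,_=cv2.projectPoints(np.array([T,T+[0,0,.066],[.4895,.2298,.0845]]),np.array(c["rvec"]),np.array(c["tvec"]),K,None)
    print(cam,((p[:,0]-[200,100])*4 if cam=="scene" else p[:,0]).round())
im,d=imaging.capture("scene");W=cloud("scene",d)
for lo in np.arange(.07,.19,.01):
    m=(W[...,2]>lo)&(W[...,2]<lo+.01)&(np.hypot(W[...,0]-T[0],W[...,1]-T[1])<.12)
    if m.sum(): print(round(lo,2),m.sum(),W[m].min(0).round(3),W[m].max(0).round(3))
E
```

```text
scene [[422. 194.]
 [425. 127.]
 [422. 210.]]
top [[198. 258.]
 [194. 258.]
 [199. 258.]]
0.07 5 [0.491 0.221 0.073] [0.496 0.245 0.079]
0.08 36 [0.479 0.215 0.081] [0.504 0.246 0.09 ]
0.1 4 [0.484 0.214 0.103] [0.496 0.248 0.109]
0.11 6 [0.49  0.227 0.111] [0.502 0.247 0.119]
0.12 4 [0.493 0.238 0.122] [0.495 0.244 0.129]
0.13 2 [0.493 0.243 0.131] [0.494 0.243 0.134]
0.16 4 [0.504 0.144 0.168] [0.532 0.155 0.169]
0.17 94 [0.453 0.132 0.17 ] [0.561 0.324 0.18 ]
0.18 140 [0.457 0.134 0.18 ] [0.559 0.324 0.19 ]
```

The TCP sits directly over the lip. I'll push slowly toward a TCP z of about 0.0575, which is tag at its stop and pad down about 10 mm.

```bash
python3 -m handwheel '[[1,0,0.1,-0.8,0],[1,0,0.1,-1.3,0],[1,0,0.1,-1.7,0],[1,0,0.1,-2.1,0],[1,0,0.1,-2.5,0],[1,0,0.1,-2.8,0],[1,0,0.1,-3.1,0],[1,0,0.1,-3.1,0]]'
python3 -m handwheel '[[1,0,0,-0.3,0],[1,0,0,-0.6,0],[1,0,0,-0.9,0],[1,0,0,-1.1,0],[1,0,0,-1.2,0],[1,0,0,-1.2,0],[1,0,0,-1.2,0],[1,0,0,-1.2,0]]'
cat > c.py <<'E'
from h import *
import sys
for cam in("scene","top"):
    im,d=imaging.capture(cam);W=cloud(cam,d);s=get_state();print(s['time_s'],s['tcp_pos'],s['contact_force'])
    m=(np.hypot(W[...,0]-.5634,W[...,1]-.2620)<.022)&(W[...,2]>.03)&(W[...,2]<.08);print(cam,'soft pad z',np.median(W[m][:,2]),m.sum())
    for x,y in((.4895,.2298),(.461,.0241),(.5539,-.3136)):
        m=(np.hypot(W[...,0]-x,W[...,1]-y)<.012)&(W[...,2]>.05)&(W[...,2]<.1);print(' tag z',W[m][:,2].mean().round(4) if m.sum() else None,m.sum())
    if cam=="scene":cv2.imwrite(sys.argv[1],cv2.resize(im[100:240,200:400,::-1],(800,560),interpolation=2))
E
python3 c.py pics/s2.png
```

```text
time_s: 12.32
tcp_pos: [0.4891, 0.2299, 0.0692]
eef_rot: [-180.0, -0.0, -155.9]
contact_force: [-1.3, -1.3, 2.3]
gripper_width: 0.0004
gripper_force: 1.0
time_s: 13.32
tcp_pos: [0.4893, 0.2301, 0.0575]
eef_rot: [180.0, 0.0, -155.9]
contact_force: [-0.1, -1.1, 2.8]
gripper_width: 0.0006
gripper_force: 1.4
13.375 [0.48922197 0.23008325 0.05752525] [0.9432981  0.21718634 2.32151502]
scene soft pad z 0.05314622039735166 95
 tag z 0.0618 13
 tag z 0.0745 80
 tag z 0.0743 116
13.425 [0.48921724 0.23007553 0.05750909] [0.49867403 0.74872695 2.70439452]
top soft pad z 0.05004974171402232 170
 tag z None 0
 tag z 0.0817 56
 tag z 0.0797 54
```

View pics/s2.png

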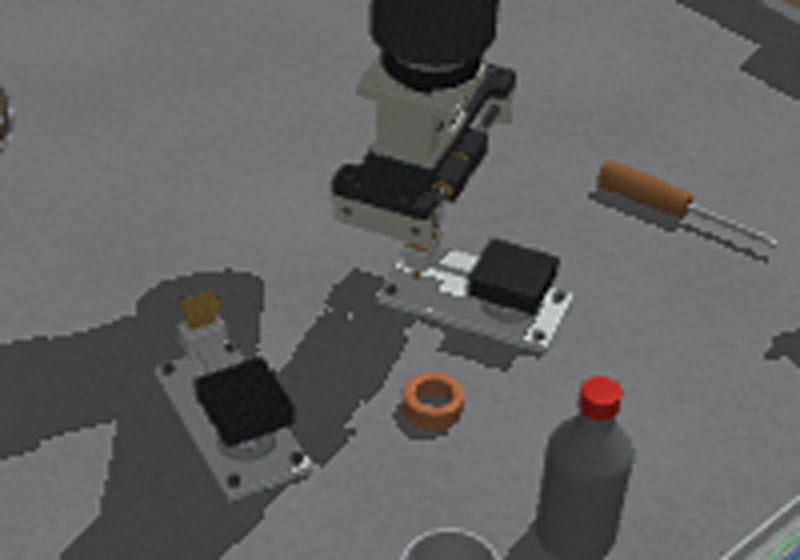

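```bash
python3 - <<'E'
from h import *
for cam in("scene","top"):
    W0=np.load(cam+"W.npy");Z=[]
    for _ in range(3):
        im,d=imaging.capture(cam);W=cloud(cam,d)
        for A in(W,W0):
            m=(np.hypot(A[...,0]-.5634,A[...,1]-.262)<.02)&(A[...,2]>.045)&(A[...,2]<.075);Z.append(np.median(A[m][:,2]).round(4))
    print(cam,"now,before",Z)
F=[]
s=get_state();print(s['tcp_pos'],s['contact_force'],s['time_s'])
E
```

```text
scene now,before [np.float64(0.054), np.float64(0.0643), np.float64(0.0537), np.float64(0.0643), np.float64(0.0534), np.float64(0.0643)]
top now,before [np.float64(0.0506), np.float64(0.0614), np.float64(0.0505), np.float64(0.0614), np.float64(0.0504), np.float64(0.0614)]
[0.48923095 0.23010542 0.0574683 ] [0.52570407 0.09336501 2.35720839] 13.725
```

The pad is sunk about 10.7 mm. With the tag at its stop, its top should be at 0.0573, and the TCP is at 0.0575, so the tag is fully down.

```bash
python3 -c "
from plant import r;print(r.close_job())"
```

```text
the job is handed in; nothing more can be done
None
```

I pressed the three pads left to right and found the left one soft (about 2.5 N, against about 9 and 12 N); I handed in while holding its tag fully down, its pad sunk about 10.7 mm and the other two tags up.

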